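# Hang the hook-on bin on the slatwall board

## Task

Hang the small blue bin on the grey slatted board: tip its front up, feed the hook at its back into the upper groove, then swing it down until it hangs level and flat against the board, press it down home with a steady push of about 12 N for a second, and let go. Work by feel, since the board's height is not known exactly: never push the bin hard (25 N or more) against the board, and leave the other things on the worktop where they are.

Things in the scene. Friction and masses are not known exactly. Their poses are not given: they have to be found in the camera images.
- bin: Small blue open-topped plastic bin, 0.14 to 0.28 kg, upright on the worktop at the start. 108 long (x), 56 wide (y) mm; flat side walls 3 thick, 55 high (32 in the front 23 mm): grip across the 56 mm width. Origin: centre of the underside; +x to the back (hook side), z up. Back plate 56 wide, 4 thick, rear face at x = 55 mm, z = 0 to 60.
- lip_foot (a point): Foot of the hook at the bin's back, at bin (64, 0, 55) mm. The hook, 50 mm wide: from the back plate's top a level neck, z = 55 to 60 mm, runs back to a 4 mm thick upright lip, x = 62 to 66, z = 55 to 86 mm (bin frame).
- lip_tip (a point): Top end of the hook's lip, at bin (64, 0, 86) mm. The hook passes into a groove only with the bin's front tipped up about 35 to 55 degrees (turned so about its own +y); at 40 degrees it has about 3 mm to spare.
- stand: Fixed stand with a grey slatted board, 160 wide, 33 deep, 153 mm high. Origin: on the worktop below the middle of the board's front face, which is the plane x = 0; +x into the board, mostly to the left (+y); z up. The board is clamped at an untracked height h, -18 to +18 mm, and does not shift when touched. The stand's 10 mm thick foot reaches 17 mm in front of the face.
- groove (a point): Stand (0, 0, 130) mm: front edge of the upper groove's floor if h = 0; all heights here need h added. Mouth in the face z = 130 to 152. Over it an overhang, x = 0 to 5, z = 152 to 165; behind that a cavity x = 5 to 27, z = 130 to 165. The lower groove, not used, is the same 75 mm lower.
- board_top (a point): Stand (0, 0, 183) mm: front of the board's top edge if h = 0 (add h). The board is solid from z = 165 to 183. A seated bin has its neck on the groove's floor, its lip up behind the overhang with 2 mm play, its back plate on the face; its weight may make it lean 0.04 rad.
- spice_jar: Bystander: spice jar with a black cap, 41 across, 105 high; origin under its centre. Leave alone.
- garlic: Bystander: head of garlic, 57 mm. Leave alone.
- onion: Bystander: red onion, about 80 mm. Leave alone.
- measuring_cup: Bystander: steel measuring cup with a handle, 74 x 157 x 41 mm. Leave alone.
- timer: Bystander: red and cream kitchen timer, 64 across, 54 high. Leave alone.

How it is judged:
On the way, in this order (a step that is already met when the one before it is completed fails the run):
1. the hook's lip has entered the upper groove with the bin's front tipped up (x of lip_tip in the frame of stand above 0.003 m and z of lip_tip in the frame of stand above 0.115 m and angle between bin's own z axis and vertical above 0.35 rad), for 0.05 s.
2. the bin, hanging level with its lip in the upper groove, is pressed home with 6 N or more (25 N is too much) (x of lip_foot in the frame of stand above 0.006 m and z of lip_foot in the frame of stand above 0.105 m and angle between bin's own z axis and vertical below 0.09 rad and contact force between bin and stand above 6 N), for 0.5 s.
At the end, for the whole second after the job is handed in: The bin hangs by its hook in the upper groove, anywhere along it with its whole width on the board (lip's middle within 55 mm of the board's middle): the lip's foot more than 6 mm behind the front face and at the upper groove's height, level and square to the board within 0.09 rad, at rest (x of lip_foot in the frame of stand above 0.006 m and z of lip_foot in the frame of stand between 0.105 and 0.157 m and y of lip_foot in the frame of stand between -0.055 and 0.055 m and angle between bin's own z axis and vertical below 0.09 rad and angle between the x axis of bin and the x axis of stand, either way round below 0.09 rad and contact force between bin and stand above 0.3 N and linear speed of bin below 0.02 m/s and angular speed of bin below 0.2 rad/s); the robot touches nothing.
It fails at once if the bin is pressed against the board or stand with more than 25 N (contact force between bin and stand above 25 N).
It fails at once if one of the other loose things is moved by more than 30 mm (distance of any of spice_jar, garlic, onion, measuring_cup, timer from where it was at the start of the episode above 0.03 m).
It also fails if it takes over 69 s, if anything falls off the work surface, if the arm or the gripper's body presses on something with over 40 N, if the wrist force passes 120 N, or if a joint passes its speed limit or range.

## Robot

A 6-joint arm with a two-finger parallel gripper is mounted at the origin on a cart in front of the work surface, level with it; the furniture and walls round the work are solid. World frame = base frame: x ahead of the robot, y to its left, z up, the work surface at z = 0. Lengths are in m, angles in rad, forces in N, time in s.
With the tool pointing down it reaches from about 0.35 to 0.85 m from the base axis. Payload 8.1 kg.
Tool frame: the origin (TCP) lies at the very end of the fingers, on their centre line; the grasp point (between the pads) lies 19 mm behind it; z points along the fingers, y is the line along which they close (so a half turn about z gives the same grasp; the last joint's range is limited). The gripper opens to 93 mm and grips with 3 to 60 N. Pads are 15 mm wide; open, the fingers measure 128 mm over their backs; the gripper's body (75 mm by 188 mm) begins 65 mm behind the grasp point.
Start: joints at [1.189, 0.13, 1.488, -0, 1.523, -0.085], TCP at [0.175, 0.574, 0.219] pointing down, gripper open.
Joint ranges: [-2.96, 2.96], [-0.89, 2.26], [0.02, 2.5], [-1.34, 4.48], [0, 2.73], [-2.66, 2.66]. Speed limits (rad/s): [2.39, 2.39, 2.79, 3.14, 3.14, 3.14].

## Interface

Orientations are given as a rotation vector (axis times angle).
In Python, from plant import monitor, eyes, ticket gives the robot as it stands.
- The arm moves only by the tool arm_command, never from a script. Its argument "deltas" is a list that holds one entry, the list of rows, each a list of 6 numbers: the shift along the world's x, y, z in cm, then the turn, a rotation vector about the world's x, y, z in degrees. In form: [[[tx, ty, tz, rx, ry, rz], ...]]. A call has 1 to 12 rows; each row shifts and turns the commanded pose from where the row before left it; what a row does not reach is not made up. A row lasts 1/12 s, in which the tool goes at most 41.7 mm and 7.16 degrees, less where a joint would pass 70% of its speed; a pose out of reach is approached as far as the arm can. A call is refused whole if a number of a shift passes 4.17 or a number of a turn 7.16, either way. A call with a gripper value outside its range is refused whole. "gripper" is the opening, from -1 (shut) to 1 (fully open), set as the call begins (left out, the last holds). The fingers move at their own pace and stop on an object; "squeeze" is the grip in N (left out, the last holds). Time passes only in rows, so rows that do not move let the fingers close. It gives the time, the measured TCP pose, the force, the opening and the grip force at its end, in the units of the state.
- monitor.read_state(): the state, without advancing time (a new reading comes with each control period).
- eyes.read_camera(name): name is "scene" or "side" or "wrist"; returns the picture (480x640x3 uint8, blue, green, red); there is no depth.
- eyes.camera_model(name): a dict with "fx", "fy", "cx", "cy" (pixels), "k1" (the pictures are not rectified: a ray, as slopes to the right and down, at radius r is drawn at 1 + k1 r^2 times it, then the intrinsics apply), "rvec" (rotation vector, rad) and "tvec" (3), from world to camera coordinates, as OpenCV has them. Camera axes: x right, y down, z forward; pixel columns grow to the right and rows downward; lengths in m; the calibration is good to about 2 mm. A picture is of the moment at which its call begins: read the wrist's pose just before it. camera_model takes no time and is no camera call; for the wrist camera it gives the pose at the moment of the call.
- ticket.close_job(): hands the job in; it is judged then, once.
The state is a dict: "t": time; "q": joint angles; "dq": joint speeds; "joint_torque": joint torques, N m; "tool_pos": TCP position; "orientation": TCP orientation; "force": force on the tool from outside, world axes, zero at the start; "wrist_torque": the same for the moment, N m; "opening": finger opening in m; "gripper_force": force on a finger pad.
Only numpy, scipy, OpenCV 4.12 (cv2) and the standard library are available. Lean on these libraries where they do the work, as an engineer would, in place of code of your own. Each camera call takes 0.05 s, during which the arm holds its last target. There are 200 camera calls.

## Working session

There is one attempt and no reset: what is moved stays moved. The work goes in short steps, Python scripts to look and compute and a tool call to move; the robot and the scene stay as the last step left them, time stands still between calls to the robot, and variables do not carry over. Pictures are saved under pics/ and viewed, at most 10 in all, crops included, and the job is handed in when it is done.

Besides the shell and the picture viewer there is one more tool, called after "Request:" as name(argument=value, ...) on one line, values as JSON. arm_command: Moves the arm, as the interface text tells. Its arguments: {"type":"object","properties":{"deltas":{"type":"array"},"gripper":{"type":"number"},"squeeze":{"type":"number"}},"required":["deltas"]}

```bash
mkdir -p pics
cat > h.py <<'E'
import numpy as np, cv2
from plant import monitor, eyes, ticket
def cam(n):
    m=eyes.camera_model(n); R=cv2.Rodrigues(np.array(m['rvec'],float))[0]; return m,R,np.array(m['tvec'],float).ravel()
def ray(c,px):
    m,R,t=c
    u=(px[0]-m['cx'])/m['fx'];v=(px[1]-m['cy'])/m['fy']
    x,y=u,v
    for _ in range(20):
        s=1+m['k1']*(x*x+y*y); x,y=u/s,v/s
    return -R.T@t, R.T@np.array([x,y,1.])
def plane(c,px,z):
    o,d=ray(c,px); return o+d*(z-o[2])/d[2]
def tri(c1,p1,c2,p2):
    o1,d1=ray(c1,p1);o2,d2=ray(c2,p2)
    s=np.linalg.lstsq(np.c_[d1,-d2],o2-o1,rcond=None)[0]
    a,b=o1+d1*s[0],o2+d2*s[1]; return (a+b)/2,np.linalg.norm(a-b)
def proj(c,P):
    m,R,t=c; p=R@np.asarray(P,float)+t; x,y=p[:2]/p[2]; s=1+m['k1']*(x*x+y*y)
    return np.array([m['fx']*x*s+m['cx'],m['fy']*y*s+m['cy']])
E
python3 - <<'E'
from h import *
for n in ('scene','side'):
    im=eyes.read_camera(n); cv2.imwrite(f'pics/{n}0.png',im)
    c=cam(n); print(n,-c[1].T@c[2],c[1][2],c[0]['fx'])
s=monitor.read_state(); print(s)
E
```

```text
scene [-0.63200057 -0.55829893  0.82701146] [ 0.76966994  0.43244986 -0.46967574] 464.44590453137045
side [0.51127394 1.24013473 1.08011913] [-0.00428958 -0.7603171  -0.64953791] 505.31297155201503
{'t': 0.1, 'q': array([ 1.18858417e+00,  1.31065426e-01,  1.48913541e+00, -1.28952474e-05,
        1.52302463e+00, -8.54125293e-02]), 'dq': array([ 0.00131815, -0.00082044, -0.00250847,  0.00045945, -0.00114893,
        0.0002315 ]), 'joint_torque': array([ 1.32939407e-03, -5.61336029e+01, -4.93098164e+01,  7.70643004e-02,
        2.91320012e-02, -3.99557268e-05]), 'tool_pos': array([0.17527791, 0.5732983 , 0.21772364]), 'orientation': array([-4.64447252e-01, -3.10670063e+00,  2.49942974e-03]), 'force': array([0.13840154, 0.53240539, 0.12698001]), 'wrist_torque': array([ 0.01186724,  0.02658248, -0.03246503]), 'gripper_force': 0.0, 'opening': 0.09281870753764572}
```

View pics/scene0.png

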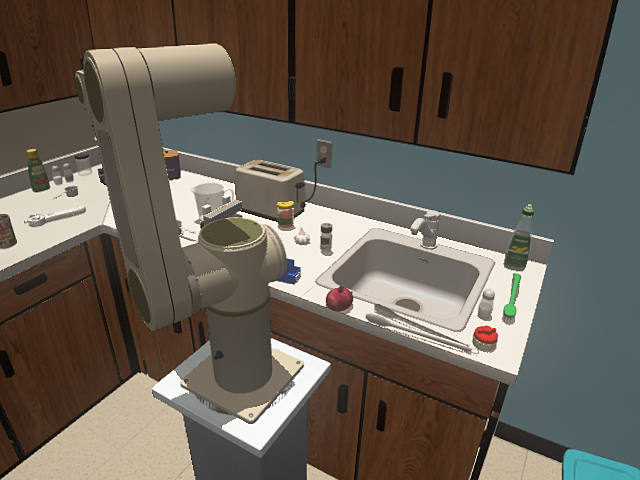

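View pics/side0.png

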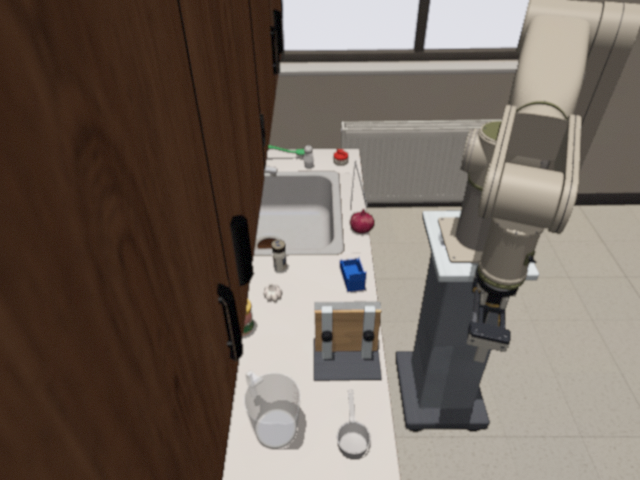

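The scene view shows the bin at (290,270), half hidden by the arm. The side view shows the bin at (353,274) and the stand from behind at (347,340). Next I'll zoom the side view and get rough positions.

Run:
```python
from h import *
im=cv2.imread('pics/side0.png'); cv2.imwrite('pics/c1.png',cv2.resize(im[245:395,295:395],None,fx=4,fy=4,interpolation=cv2.INTER_CUBIC)) 
c=cam('side')
for n,p,z in [('bin',(353,274),.03),('board tl',(315,304),.183),('board tr',(380,304),.183),('foot bl',(314,378),0.01),('foot br',(380,377),.01),('onion',(362,222),.04),('garlic',(272,293),.03),('jar',(279,268),.0),('cup',(352,440),.04)]: print(n,plane(c,p,z).round(3))
w=eyes.read_camera('wrist'); cv2.imwrite('pics/w0.png',w)
c=cam('wrist'); print(-c[1].T@c[2],c[1].round(2),c[0])
```

```text
bin [0.413 0.185 0.03 ]
board tl [0.523 0.437 0.183]
board tr [0.37  0.439 0.183]
foot bl [0.528 0.523 0.01 ]
foot br [0.366 0.522 0.01 ]
onion [ 0.371 -0.045  0.04 ]
garlic [0.647 0.257 0.03 ]
jar [0.636 0.125 0.   ]
cup [0.446 0.697 0.04 ]
[0.09624752 0.59843995 0.38405522] [[ 0.29  0.96 -0.  ]
 [ 0.91 -0.28  0.3 ]
 [ 0.28 -0.09 -0.95]] {'fx': 344.4949395269814, 'fy': 344.4949395269814, 'cx': 319.06153195110744, 'cy': 239.18148462545886, 'k1': -0.04002072611067378, 'rvec': array([-2.31967684, -1.7193651 , -0.26046202]), 'tvec': array([-0.60027678, -0.0359166 ,  0.39149733])}
```

View pics/c1.png

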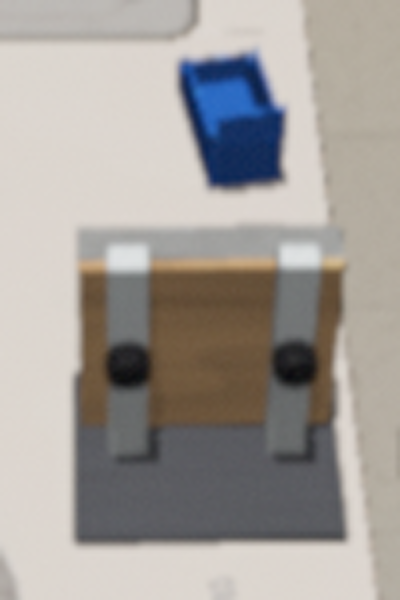

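The crop shows the bin's tall back plate towards the board, with its lower edge at crop (245,183). The board's top front edge runs at crop y≈228 from x=78 to 343. I'll raise the arm, swing round and lean the tool so the wrist camera sees both.

Request:
arm_command(deltas=[[[1,-2,2,0,0,-5.25],[1,-2,2,0,0,-5.25],[1,-2,2,0,0,-5.25],[1,-2,2,0,0,-5.25],[1,-2,2,0,0,-5.25],[1,-2,2,0,0,-5.25],[1,-2,2,0,0,-5.25],[1,-2,2,0,0,-5.25],[1,-2,2,0,0,-5.25],[1,-2,2,0,0,-5.25],[1,-2,2,0,0,-5.25],[1,-2,2,0,0,-5.25]]], gripper=1)

```text
t: 1.15
tool_pos: [0.2956, 0.3326, 0.4594]
orientation: [-2.025, -2.402, 0.0]
force: [0.7, 0.6, -1.3]
opening: 0.0931
gripper_force: 0.0
```

Request:
arm_command(deltas=[[[1,-2.5,0,2.9,0,0],[1,-2.5,0,2.9,0,0],[1,-2.5,0,2.9,0,0],[1,-2.5,0,2.9,0,0],[1,-2.5,0,2.9,0,0],[1,-2.5,0,2.9,0,0],[1,-2.5,0,2.9,0,0],[1,-2.5,0,2.9,0,0],[1,-2.5,0,2.9,0,0],[1,-2.5,0,2.9,0,0],[1,-2.5,0,2.9,0,0],[0,0,0,0,0,0]]])

```text
t: 2.15
tool_pos: [0.4066, 0.0543, 0.4558]
orientation: [-1.755, -2.073, -0.597]
force: [-0.5, 0.1, -0.4]
opening: 0.0927
gripper_force: 0.0
```

Run:
```python
from h import *
c=cam('wrist'); w=eyes.read_camera('wrist'); cv2.imwrite('pics/w1.png',w)
cv2.imwrite('pics/s1.png',eyes.read_camera('scene'));cv2.imwrite('pics/d1.png',eyes.read_camera('side'))
s=monitor.read_state();print(s['t'],s['q'].round(2),s['tool_pos'],cv2.Rodrigues(s['orientation'])[0].round(3),-c[1].T@c[2])
```

```text
2.3 [-0.45 -0.33  1.59  0.57  2.07 -0.39] [0.40548537 0.05856475 0.45842436] [[-0.172  0.985 -0.   ]
 [ 0.836  0.146  0.528]
 [ 0.521  0.091 -0.849]] [0.39296377 0.03564996 0.6399794 ]
```

View pics/w1.png

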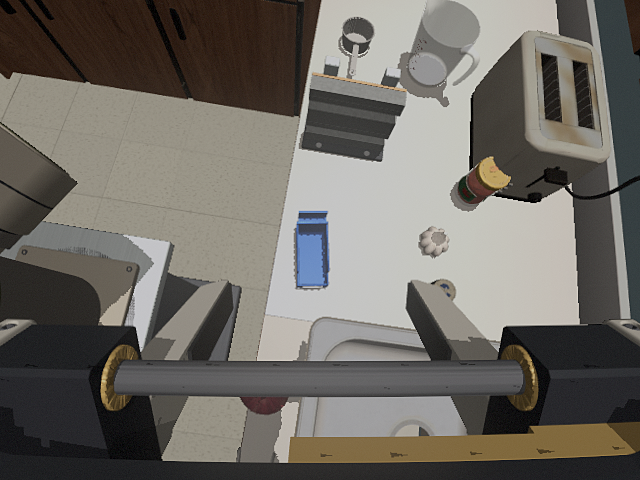

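The wrist view shows the bin at (312,250), with its hook at the board side (313,215), and the board's front face with two grooves at (352,115). I'll zoom in on both for corner pixels.

Run:
```python
from h import *
w=cv2.imread('pics/w1.png')
f=lambda a:cv2.resize(a,None,fx=4.5,fy=4.5,interpolation=cv2.INTER_CUBIC)
cv2.imwrite('pics/c2.png',np.hstack([f(w[67:167,295:415]),f(w[203:303,285:335])]))
d=cv2.imread('pics/d1.png')
for n,i,in (('w',w),('d',d)):
    h=cv2.cvtColor(i,cv2.COLOR_BGR2HSV); m=cv2.inRange(h,(100,120,40),(130,255,255))
    cs=max(cv2.findContours(m,0,2)[0],key=cv2.contourArea); print(n,cv2.boundingRect(cs),cv2.minAreaRect(cs))
```

```text
w (296, 222, 23, 50) ((298.8757629394531, 243.1981964111328), (19.76923179626465, 52.000003814697266), 22.61986541748047)
d (340, 259, 25, 32) ((353.7523193359375, 274.1743469238281), (32.56609344482422, 20.880613327026367), 73.3007583618164)
```

View pics/c2.png

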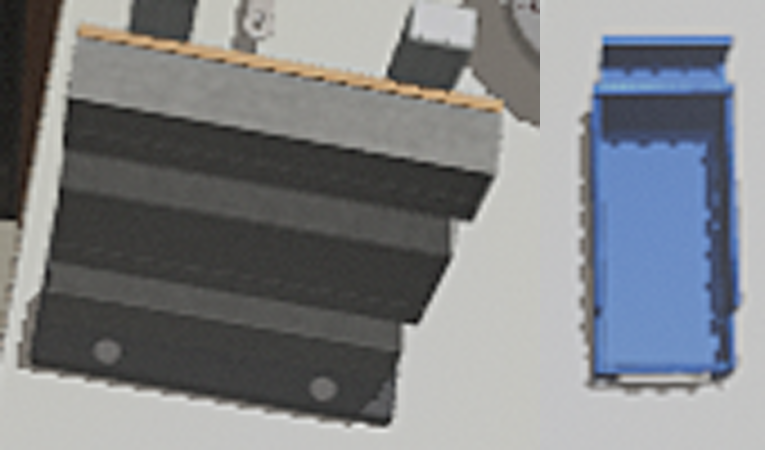

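The zoom shows the board's top front edge from crop (70,98) to (492,175), the bin's lip top at y≈38 from x=602 to 732, and its front rim at y≈373 from x=593 to 735.

```bash
cat > m.py <<'E'
from h import *
from scipy.spatial.transform import Rotation as Ro
# wrist cam pose at w1 (arm has not moved since)
c=cam('wrist'); d=cam('side')
L,R=(295+70/4.5,67+98/4.5),(295+492/4.5,67+175/4.5)
print('tri L',tri(c,L,d,(380.7,301.8)),'R',tri(c,R,d,(314.5,302.2)))
for z in (.165,.183,.201):
    a,b=plane(c,L,z),plane(c,R,z); print(z,a.round(4),b.round(4),np.linalg.norm(a-b),np.degrees(np.arctan2(b[1]-a[1],b[0]-a[0])))
    a,b=plane(d,(380.7,301.8),z),plane(d,(314.5,302.2),z); print('  side',a.round(4),b.round(4),np.linalg.norm(a-b))
f=[plane(c,(295+x/4.5,67+y/4.5),0) for x,y in ((25,366),(390,425))]; print('foot',f)
q=lambda x,y,z:plane(c,(285+(x-540)/4.5,203+y/4.5),z)
l=[q(602,38,.086),q(732,38,.086)]; r=[q(593,373,.032),q(735,373,.032)]; p=[q(595,90,.06),q(733,90,.06)]
print('lip',l,np.linalg.norm(l[0]-l[1]));print('front',r,np.linalg.norm(r[0]-r[1]));print('plate',p,np.linalg.norm(p[0]-p[1]))
a=(l[0]+l[1])/2;b=(r[0]+r[1])/2;v=(a-b)[:2];print('len',np.linalg.norm(v),'head',np.degrees(np.arctan2(v[1],v[0])))
v/=np.linalg.norm(v); print('orig', b[:2]+v*.054, a[:2]-v*.064)
E
python3 m.py
```

```text
tri L (array([0.36528818, 0.41590764, 0.16476251]), np.float64(0.0012379488518371048)) R (array([0.52356206, 0.41647467, 0.16631   ]), np.float64(0.00201976068497718))
0.165 [0.3659 0.4156 0.165 ] [0.5229 0.4175 0.165 ] 0.15698766729095923 0.696623498393163
  side [0.3647 0.4161 0.165 ] [0.5246 0.415  0.165 ] 0.15987219362163843
0.183 [0.3669 0.4015 0.183 ] [0.5179 0.4033 0.183 ] 0.151070998110297 0.6966234983931636
  side [0.3676 0.4323 0.183 ] [0.5243 0.4312 0.183 ] 0.15672757628311662
0.201 [0.3678 0.3874 0.201 ] [0.513  0.3891 0.201 ] 0.14515432892963465 0.696623498393165
  side [0.3705 0.4485 0.201 ] [0.524  0.4475 0.201 ] 0.15358295894459495
foot [array([0.35935258, 0.39749947, 0.        ]), array([0.53100582, 0.4014325 , 0.        ])]
lip [array([0.37995537, 0.23157093, 0.086     ]), array([0.42863898, 0.24044838, 0.086     ])] 0.049486390430927764
front [array([0.3978866 , 0.11279792, 0.032     ]), array([0.45330234, 0.12172036, 0.032     ])] 0.056129437143654176
plate [array([0.38022881, 0.2188092 , 0.06      ]), array([0.43385411, 0.22840066, 0.06      ])] 0.054476321297806975
len 0.12064518005082589 head 100.16761248608397
orig [0.41606194 0.1704111 ] [0.41559499 0.17301474]
```

```bash
cat > plan.py <<'E'
import numpy as np
# bin sample points (x,z mm) and board boxes (X,Z rel floor front edge), signed clearance both ways
def edge(*p):
    o=[]
    for a,b in zip(p,p[1:]+p[:1]): o+= [np.array(a)+(np.array(b)-a)*t for t in np.linspace(0,1,25)[:-1]]
    return np.array(o)
boxes=[(0,33,-53,0),(27,33,0,35),(0,5,22,35),(0,33,35,53),(0,33,-200,-53)]
B=np.vstack([edge((x0,z0),(x1,z0),(x1,z1),(x0,z1)) for x0,x1,z0,z1 in boxes])
binb=[(51,55,0,60),(51,66,55,60),(62,66,55,86),(-54,55,0,3),(-31,52,0,55)]
P=np.vstack([edge((x0,z0),(x1,z0),(x1,z1),(x0,z1)) for x0,x1,z0,z1 in binb])
def sd(Q,bs):
    D=[]
    for x0,x1,z0,z1 in bs:
        dx=np.maximum(x0-Q[:,0],Q[:,0]-x1);dz=np.maximum(z0-Q[:,1],Q[:,1]-z1)
        D.append(np.where((dx>0)&(dz>0),np.hypot(dx,dz),np.maximum(dx,dz)))
    return np.min(D)
def clr(th,X,Z):
    c,s=np.cos(th),np.sin(th); R=np.array([[c,s],[-s,c]])
    return min(sd(P@R.T+[X,Z],boxes),sd((B-[X,Z])@R,binb))
def tip(th,X,Z,p=(64,86)): 
    c,s=np.cos(th),np.sin(th); return X+p[0]*c+p[1]*s, Z-p[0]*s+p[1]*c
def best(th,fx,fz):  # best pose with lip foot near given place
    r=[]
    for X in fx:
        for Z in fz:
            x,z=tip(th,0,0,(64,55)); r.append((clr(th,X-x,Z-z),X,Z,X-x,Z-z))
    return max(r)
if __name__=='__main__':
    for d in range(50,-1,-5):
        th=np.radians(d); b=best(th,np.arange(0,18,.5),np.arange(0,16,.5)); t=tip(th,b[3],b[4])
        print(d,'clr %.2f foot %.1f %.1f orig %.1f %.1f tip %.1f %.1f'%(*b,*t))
    th=np.radians(40)
    for X in range(-40,14,4):  # entry at 40 deg: best Z for each foot X
        b=best(th,[X],np.arange(-25,20,.5)); t=tip(th,b[3],b[4]); print('in',X,'clr %.2f foot %.1f %.1f orig %.1f %.1f tip %.1f %.1f'%(*b,*t))
E
python3 plan.py
python3 - <<'E'
from h import *
from scipy.spatial.transform import Rotation as Ro
s=monitor.read_state(); hd=np.radians(100.2);a=np.radians(35)
u=np.array([np.cos(hd),np.sin(hd),0]); k=np.array([0,0,1.])
tz=u*np.sin(a)-k*np.cos(a); tx=u*np.cos(a)+k*np.sin(a); ty=np.cross(tz,tx)
D=Ro.from_matrix(np.c_[tx,ty,tz])*Ro.from_rotvec(s['orientation']).inv()
print('rot',np.degrees(D.as_rotvec()))
o=np.array([.416,.1707,0]); T=o+u*.0189+k*.0224
print('target',T,'from',s['tool_pos'],'pre(10cm back)',T-tz*.10-s['tool_pos'],'tz',tz)
E
```

```text
50 clr 1.97 foot 0.0 11.0 orig -83.3 24.7 tip 23.7 30.9
45 clr 3.67 foot 0.0 8.0 orig -84.1 14.4 tip 21.9 29.9
40 clr 4.21 foot 1.0 5.5 orig -83.4 4.5 tip 20.9 29.2
35 clr 3.46 foot 4.0 5.0 orig -80.0 -3.3 tip 21.8 30.4
30 clr 3.00 foot 6.5 4.0 orig -76.4 -11.6 tip 22.0 30.8
25 clr 2.56 foot 8.5 3.5 orig -72.7 -19.3 tip 21.6 31.6
20 clr 2.19 foot 8.0 3.0 orig -71.0 -26.8 tip 18.6 32.1
15 clr 1.98 foot 7.5 2.5 orig -68.6 -34.1 tip 15.5 32.4
10 clr 1.65 foot 7.5 2.0 orig -65.1 -41.1 tip 12.9 32.5
5 clr 1.74 foot 7.0 2.0 orig -61.6 -47.2 tip 9.7 32.9
0 clr 1.00 foot 8.0 3.0 orig -56.0 -52.0 tip 8.0 34.0
in -40 clr 21.54 foot -40.0 -11.5 orig -124.4 -12.5 tip -20.1 12.2
in -36 clr 18.21 foot -36.0 -11.5 orig -120.4 -12.5 tip -16.1 12.2
in -32 clr 15.12 foot -32.0 -11.5 orig -116.4 -12.5 tip -12.1 12.2
in -28 clr 12.28 foot -28.0 -11.0 orig -112.4 -12.0 tip -8.1 12.7
in -24 clr 9.34 foot -24.0 -10.5 orig -108.4 -11.5 tip -4.1 13.2
in -20 clr 6.89 foot -20.0 -10.0 orig -104.4 -11.0 tip -0.1 13.7
in -16 clr 4.97 foot -16.0 -8.0 orig -100.4 -9.0 tip 3.9 15.7
in -12 clr 3.28 foot -12.0 -6.0 orig -96.4 -7.0 tip 7.9 17.7
in -8 clr 3.15 foot -8.0 -1.5 orig -92.4 -2.5 tip 11.9 22.2
in -4 clr 3.00 foot -4.0 3.5 orig -88.4 2.5 tip 15.9 27.2
in 0 clr 4.21 foot 0.0 5.5 orig -84.4 4.5 tip 19.9 29.2
in 4 clr 1.54 foot 4.0 8.0 orig -80.4 7.0 tip 23.9 31.7
in 8 clr -1.63 foot 8.0 11.5 orig -76.4 10.5 tip 27.9 35.2
in 12 clr -2.86 foot 12.0 13.5 orig -72.4 12.5 tip 31.9 37.2
rot [2.59803252 5.70127126 1.92632607]
target [0.4126531 0.1893013 0.0224   ] from [0.40548537 0.05856475 0.45842436] pre(10cm back) [ 0.0173249   0.0742854  -0.35410916] tz [-0.10157163  0.56451141 -0.81915204]
```

Request:
arm_command(deltas=[[[0.15,0.62,-2.95,0.22,0.475,0.16],[0.15,0.62,-2.95,0.22,0.475,0.16],[0.15,0.62,-2.95,0.22,0.475,0.16],[0.15,0.62,-2.95,0.22,0.475,0.16],[0.15,0.62,-2.95,0.22,0.475,0.16],[0.15,0.62,-2.95,0.22,0.475,0.16],[0.14,0.62,-2.95,0.22,0.475,0.16],[0.14,0.62,-2.95,0.22,0.475,0.16],[0.14,0.62,-2.95,0.22,0.475,0.16],[0.14,0.62,-2.95,0.22,0.475,0.16],[0.14,0.62,-2.95,0.22,0.475,0.16],[0.14,0.62,-2.95,0.22,0.475,0.16]]])

```text
t: 3.3
tool_pos: [0.4228, 0.1351, 0.1043]
orientation: [-1.677, -2.018, -0.531]
force: [0.8, -0.5, 0.1]
opening: 0.0931
gripper_force: 0.0
```

Request:
arm_command(deltas=[[[0,0,0,0,0,0],[0,0,0,0,0,0],[0,0,0,0,0,0]]])

```text
t: 3.55
tool_pos: [0.4236, 0.1338, 0.1067]
orientation: [-1.679, -2.017, -0.533]
force: [-0.2, 0.6, 0.3]
opening: 0.093
gripper_force: 0.0
```

```bash
cat > g.py <<'E'
from h import *
from scipy.spatial.transform import Rotation as Ro
s=monitor.read_state(); hd=np.radians(100.2);a=np.radians(35)
u=np.array([np.cos(hd),np.sin(hd),0]); k=np.array([0,0,1.])
tz=u*np.sin(a)-k*np.cos(a); tx=u*np.cos(a)+k*np.sin(a); ty=np.cross(tz,tx)
D=Ro.from_matrix(np.c_[tx,ty,tz])*Ro.from_rotvec(s['orientation']).inv()
o=np.array([.416,.1707,0]); T=o+u*.0189+k*.0224
print('t',s['t'],'q',s['q'].round(2),'rot',np.degrees(D.as_rotvec()).round(2),'to go',(T-s['tool_pos'])*100)
E
python3 g.py
python3 - <<'E'
from h import *
cv2.imwrite('pics/w2.png',eyes.read_camera('wrist'))
E
```

```text
t 3.55 q [-0.28 -0.06  2.02  0.54  1.49 -0.6 ] rot [-0.02  0.2  -0.18] to go [-1.09361945  5.55497252 -8.42580596]
```

View pics/w2.png

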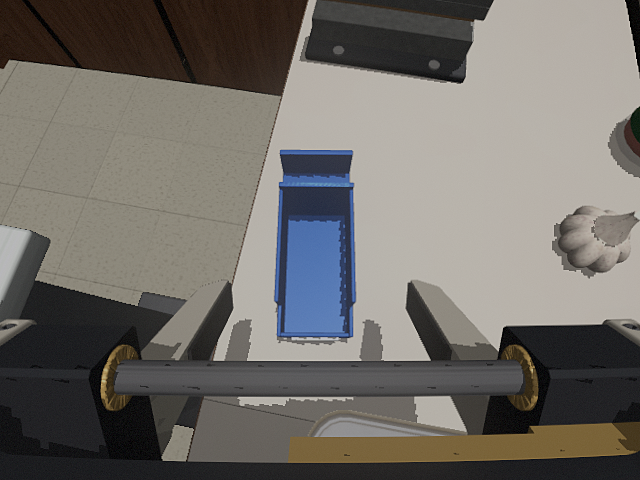

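The bin is straight ahead between the fingers: lip top at (281–353, 150), front rim at (278–353, 337).

Run:
```python
from h import *
c=cam('wrist'); q=lambda x,y,z:plane(c,(x,y),z)[:2]
l=[q(280.5,150.5,.086),q(353,150.5,.086)]; r=[q(277.5,338,.032),q(353.5,336.5,.032)]
print(np.linalg.norm(l[0]-l[1]),np.linalg.norm(r[0]-r[1]))
a=sum(l)/2;b=sum(r)/2;v=a-b;n=np.linalg.norm(v);print(n,np.degrees(np.arctan2(v[1],v[0])));v/=n;print(b+v*.054,a-v*.066)
w=l[1]-l[0];print('lip yaw',np.degrees(np.arctan2(w[1],w[0]))+90)
```

```text
0.049458931515494055 0.055112835971302926
0.12090384438146065 100.1360105287351
[0.4164072  0.16790526] [0.41624814 0.168795  ]
lip yaw 100.66728550848607
```

Request:
arm_command(deltas=[[[-0.14,0.68,-1.05,0,0,0],[-0.14,0.68,-1.05,0,0,0],[-0.14,0.68,-1.05,0,0,0],[-0.14,0.68,-1.05,0,0,0],[-0.14,0.68,-1.05,0,0,0],[-0.13,0.68,-1.05,0,0,0],[-0.13,0.68,-1.05,0,0,0],[-0.13,0.68,-1.05,0,0,0],[0,0,0,0,0,0],[0,0,0,0,0,0]]])

```text
t: 4.43
tool_pos: [0.413, 0.1874, 0.0222]
orientation: [-1.68, -2.015, -0.534]
force: [0.7, -0.2, -0.0]
opening: 0.0933
gripper_force: 0.0
```

Request:
arm_command(deltas=[[[0,0,0,0,0,0],[0,0,0,0,0,0],[0,0,0,0,0,0],[0,0,0,0,0,0],[0,0,0,0,0,0],[0,0,0,0,0,0],[0,0,0,0,0,0],[0,0,0,0,0,0],[0,0,0,0,0,0],[0,0,0,0,0,0]]], gripper=-1, squeeze=35)

```text
t: 5.27
tool_pos: [0.412, 0.1875, 0.0207]
orientation: [-1.681, -2.013, -0.532]
force: [-0.0, -2.1, 3.4]
opening: 0.0558
gripper_force: 35.0
```

```bash
python3 g.py
```

```text
t 5.2667 q [-0.17  0.06  2.1   0.6   1.28 -0.61] rot [-0.05  0.06 -0.07] to go [0.0665548  0.1813163  0.16734139]
```

```bash
cat > go.py <<'E'
from h import *
import sys
from scipy.spatial.transform import Rotation as Ro
# args: theta deg, lip-foot X,Z (mm, rel. groove floor edge), F(mm), face y(mm), x mid(mm), heading; prints togo
def pose(th,X,Z,F=112.5,Y=416.,XM=444.5,hd=90.2,tb=(18.5,20.7),al=35.):
    t=np.radians(th);c,s=np.cos(t),np.sin(t);h=np.radians(hd)
    u=np.array([np.cos(h),np.sin(h),0]);k=np.array([0,0,1.]);o=np.array([XM,Y,F])
    R=np.array([[c,s],[-s,c]]); f=R@[64,55]; p=np.array([X,Z])-f+R@np.array(tb)
    a=np.radians(al-th); tz=u*np.sin(a)-k*np.cos(a);tx=u*np.cos(a)+k*np.sin(a)
    return (o+u*p[0]+k*p[1])/10, Ro.from_matrix(np.c_[tx,np.cross(tz,tx),tz])
if __name__=='__main__':
    s=monitor.read_state(); P,Q=s['tool_pos']*100,Ro.from_rotvec(s['orientation'])
    print('t',s['t'],'f',s['force'].round(1),'M',s['wrist_torque'].round(2),'P',P.round(2))
    kw={}; w=[]
    for a in sys.argv[1:]:
        if '=' in a: n,v=a.split('=');kw[n]=float(v)
        else: w.append([float(v) for v in a.split(',')])
    for x in w:
        p,q=pose(*x,**kw); print(x,'d',(p-P).round(2),'r',np.degrees((q*Q.inv()).as_rotvec()).round(2)); P,Q=p,q
E
python3 go.py 40,-60,-11.5
```

```text
t 5.2667 f [-0.  -2.1  3.4] M [-0.34  0.33  0.14] P [41.2  18.75  2.07]
[40.0, -60.0, -11.5] d [ 3.29 11.16  8.32] r [-39.93  -3.6   -9.68]
```

Request:
arm_command(deltas=[[[0,0,0.5,0,0,0],[0,0,1,0,0,0],[0,0,1,0,0,0],[0,0,1,0,0,0],[0,0,1,0,0,0],[0,0,1,0,0,0],[0,0,1,0,0,0],[0,0,1,0,0,0],[0,0,0.5,0,0,0],[0,0,0,0,0,0],[0,0,0,0,0,0]]])

```text
t: 6.18
tool_pos: [0.4122, 0.1875, 0.1008]
orientation: [-1.681, -2.014, -0.532]
force: [-0.2, -0.6, -2.9]
opening: 0.0558
gripper_force: 35.0
```

```bash
python3 go.py 40,-60,-11.5
python3 - <<'E'
from h import *
cv2.imwrite('pics/w3.png',eyes.read_camera('wrist'))
E
```

```text
t 6.1833 f [-0.2 -0.6 -2.9] M [-0.6  -0.01  0.02] P [41.22 18.75 10.08]
[40.0, -60.0, -11.5] d [ 3.28 11.16  0.32] r [-39.91  -3.55  -9.69]
```

Request:
arm_command(deltas=[[[0.27,0.93,0.03,-3.33,-0.3,-0.81],[0.27,0.93,0.03,-3.33,-0.3,-0.81],[0.27,0.93,0.03,-3.33,-0.3,-0.81],[0.27,0.93,0.03,-3.33,-0.3,-0.81],[0.27,0.93,0.03,-3.33,-0.3,-0.81],[0.27,0.93,0.03,-3.33,-0.3,-0.81],[0.27,0.93,0.03,-3.33,-0.3,-0.81],[0.27,0.93,0.03,-3.33,-0.3,-0.81],[0.28,0.93,0.03,-3.33,-0.3,-0.81],[0.28,0.93,0.03,-3.33,-0.3,-0.81],[0.28,0.93,0.03,-3.33,-0.3,-0.81],[0.28,0.93,0.03,-3.33,-0.3,-0.81]]])

```text
t: 7.23
tool_pos: [0.4442, 0.2996, 0.1034]
orientation: [2.173, 2.177, -0.099]
force: [-0.0, 0.1, -2.4]
opening: 0.0556
gripper_force: 35.0
```

Request:
arm_command(deltas=[[[0,0,0,0,0,0],[0,0,0,0,0,0],[0,0,0,0,0,0]]])

```text
t: 7.48
tool_pos: [0.4439, 0.2988, 0.1031]
orientation: [2.173, 2.181, -0.098]
force: [-0.9, 0.2, -1.9]
opening: 0.0557
gripper_force: 35.0
```

```bash
python3 go.py 40,-60,-11.5
python3 - <<'E'
from h import *
ims=[eyes.read_camera(n) for n in ('wrist','side','scene')]
for n,i in zip('wds',ims): cv2.imwrite(f'pics/{n}4.png',i)
f=lambda a:cv2.resize(a,(800,300)) 
w=ims[0]; cv2.imwrite('pics/c4.png',np.hstack([cv2.resize(w,(480,360)),cv2.resize(ims[1][235:385,295:425],(312,360),interpolation=cv2.INTER_CUBIC)]))
E
```

```text
t 7.4833 f [-0.9  0.2 -1.9] M [-0.01  0.05 -0.02] P [44.39 29.88 10.31]
[40.0, -60.0, -11.5] d [0.1  0.03 0.09] r [ 0.03 -0.11 -0.01]
```

View pics/c4.png

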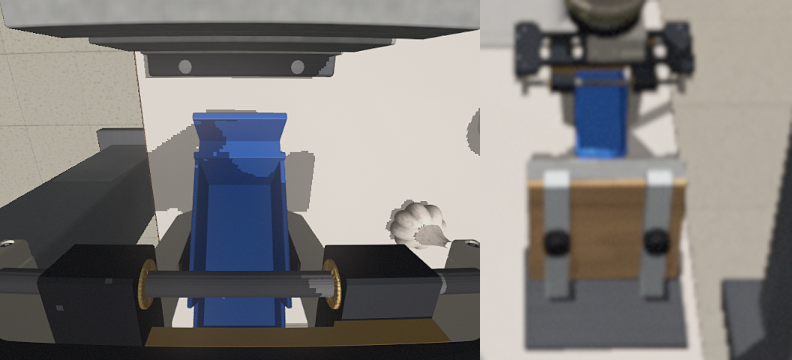

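The wrist view shows the tipped bin square in the grip, with lip top at full-size px (257–382, 152). The board's top front edge is near row 35–50. I'll compare these with the predicted positions.

Run:
```python
from h import *
from go import pose
c=cam('wrist'); w=cv2.imread('pics/w4.png'); s=monitor.read_state()
from scipy.spatial.transform import Rotation as Ro
Q=Ro.from_rotvec(s['orientation']).as_matrix(); a=np.radians(35)
def b2w(p): # bin mm -> world via tool
    d=np.array(p,float)-[18.5,0,20.7]; 
    tx=np.array([np.cos(a),0,np.sin(a)]);tz=np.array([np.sin(a),0,-np.cos(a)]);ty=np.cross(tz,tx)
    return s['tool_pos']+Q@(np.array([tx,ty,tz])@d)/1000
for p in ((66,25,86),(66,-25,86),(62,25,86),(62,-25,86),(51,28,60),(51,-28,60)): print(p,b2w(p).round(4),proj(c,b2w(p)).round(1))
h=cv2.cvtColor(w,cv2.COLOR_BGR2HSV); m=cv2.inRange(h,(100,120,30),(130,255,255)); 
for x in (262,290,320,350,378): print('lip top row',x,np.where(m[:,x])[0][:1])
for y in (155,165): print('lip cols',y,np.where(m[y])[0][[0,-1]])
g=cv2.GaussianBlur(cv2.cvtColor(w,cv2.COLOR_BGR2GRAY),(3,3),0).astype(int)
X=[];Y=[]
for x in (60,150,240,330,420,510,600):
    r=np.argmin(np.diff(g[5:80,x]))+5.5; X.append(x);Y.append(r)
print('edge rows',Y)
for z in (.162,.1655,.169):
    P=np.array([plane(c,(x,y),z) for x,y in zip(X,Y)]); k=np.polyfit(P[:,0],P[:,1],1); print(z,'yaw',np.degrees(np.arctan(k[0])),'y at mid',np.polyval(k,.4445),(P[:,1]-np.polyval(k,P[:,0])).round(4))
# side view: refined edge by triangulation against its row
d=cam('side'); print('side predicted',proj(d,[.365,.416,.1655]),proj(d,[.5235,.416,.1655]))
```

```text
(66, 25, 86) [0.4195 0.3765 0.1235] [255.4 151.5]
(66, -25, 86) [0.4695 0.3766 0.1234] [381.7 151.6]
(62, 25, 86) [0.4195 0.3734 0.126 ] [254.7 160.3]
(62, -25, 86) [0.4695 0.3735 0.126 ] [382.3 160.5]
(51, 28, 60) [0.4166 0.3483 0.1132] [256.7 211.7]
(51, -28, 60) [0.4726 0.3484 0.1132] [380.2 211.8]
lip top row 262 [151]
lip top row 290 [151]
lip top row 320 [151]
lip top row 350 [151]
lip top row 378 [151]
lip cols 155 [257 382]
lip cols 165 [259 379]
edge rows [np.float64(34.5), np.float64(31.5), np.float64(30.5), np.float64(29.5), np.float64(30.5), np.float64(33.5), np.float64(36.5)]
0.162 yaw 0.08635389356979906 y at mid 0.41245892354669483 [-0.      0.     -0.0001  0.0001  0.0001 -0.0001  0.    ]
0.1655 yaw 0.08635389356982459 y at mid 0.4118738909061324 [-0.      0.     -0.0001  0.0001  0.0001 -0.0001  0.    ]
0.169 yaw 0.08635389356983125 y at mid 0.4112888582655697 [-0.      0.     -0.0001  0.0001  0.0001 -0.0001  0.    ]
side predicted [380.5864914  301.62903788] [314.9402157  302.36409282]
```

```bash
python3 go.py Y=413.5 hd=90.1 40,-20,-10 40,-12,-6 40,-8,-1.5 40,-4,3.5 40,0.5,5.5
```

```text
t 7.6333 f [ 0.7 -0.3 -2. ] M [-0.02  0.09  0.02] P [44.47 29.81 10.4 ]
[40.0, -20.0, -10.0] d [-0.    3.84  0.15] r [ 0.01 -0.02  0.01]
[40.0, -12.0, -6.0] d [-0.   0.8  0.4] r [0. 0. 0.]
[40.0, -8.0, -1.5] d [-0.    0.4   0.45] r [0. 0. 0.]
[40.0, -4.0, 3.5] d [-0.   0.4  0.5] r [0. 0. 0.]
[40.0, 0.5, 5.5] d [-0.    0.45  0.2 ] r [0. 0. 0.]
```

Request:
arm_command(deltas=[[[0,0.5,0.02,0,0,0],[0,0.5,0.02,0,0,0],[0,0.5,0.02,0,0,0],[0,0.5,0.02,0,0,0],[0,0.5,0.02,0,0,0],[0,0.5,0.02,0,0,0],[0,0.4,0.02,0,0,0],[0,0.4,0.01,0,0,0],[0,0.2,0.1,0,0,0],[0,0.2,0.1,0,0,0],[0,0,0,0,0,0],[0,0,0,0,0,0]]])

```text
t: 8.63
tool_pos: [0.4448, 0.3412, 0.1078]
orientation: [2.173, 2.179, -0.095]
force: [1.2, -0.7, -2.6]
opening: 0.0559
gripper_force: 35.0
```

```bash
python3 go.py Y=413.5 hd=90.1 40,-12,-6 40,-8,-1.5 40,-4,3.5 40,0.5,5.5
```

```text
t 8.6333 f [ 1.2 -0.7 -2.6] M [0.01 0.1  0.01] P [44.48 34.12 10.78]
[40.0, -12.0, -6.0] d [-0.02  0.34  0.16] r [ 0.03  0.03 -0.07]
[40.0, -8.0, -1.5] d [-0.    0.4   0.45] r [0. 0. 0.]
[40.0, -4.0, 3.5] d [-0.   0.4  0.5] r [0. 0. 0.]
[40.0, 0.5, 5.5] d [-0.    0.45  0.2 ] r [0. 0. 0.]
```

Request:
arm_command(deltas=[[[0,0.17,0.08,0,0,0],[0,0.17,0.08,0,0,0],[0,0.13,0.15,0,0,0],[0,0.13,0.15,0,0,0],[0,0.14,0.15,0,0,0],[0,0,0,0,0,0],[0,0,0,0,0,0]]])

```text
t: 9.22
tool_pos: [0.4449, 0.3487, 0.114]
orientation: [2.173, 2.179, -0.095]
force: [-0.1, -0.8, -2.6]
opening: 0.0557
gripper_force: 35.0
```

Request:
arm_command(deltas=[[[0,0.1,0.125,0,0,0],[0,0.1,0.125,0,0,0],[0,0.1,0.125,0,0,0],[0,0.1,0.125,0,0,0],[0,0,0,0,0,0],[0,0,0,0,0,0]]])

```text
t: 9.72
tool_pos: [0.4448, 0.3527, 0.119]
orientation: [2.173, 2.179, -0.095]
force: [0.5, -0.4, -2.7]
opening: 0.0556
gripper_force: 35.0
```

```bash
python3 go.py Y=413.5 hd=90.1 40,-4,3.5 40,0.5,5.5 35,3.5,5 30,6.5,4
```

```text
t 9.7167 f [ 0.5 -0.4 -2.7] M [-0.04  0.09  0.05] P [44.48 35.27 11.9 ]
[40.0, -4.0, 3.5] d [-0.02 -0.01  0.  ] r [ 0.02  0.03 -0.07]
[40.0, 0.5, 5.5] d [-0.    0.45  0.2 ] r [0. 0. 0.]
[35.0, 3.5, 5.0] d [-0.    0.3  -0.55] r [ 5.    0.01 -0.  ]
[30.0, 6.5, 4.0] d [-0.    0.34 -0.6 ] r [5.   0.01 0.  ]
```

Request:
arm_command(deltas=[[[0,0.11,0.05,0,0,0],[0,0.11,0.05,0,0,0],[0,0.11,0.05,0,0,0],[0,0.12,0.05,0,0,0],[0,0,0,0,0,0],[0,0,0,0,0,0]]])

```text
t: 10.22
tool_pos: [0.4447, 0.3572, 0.1208]
orientation: [2.173, 2.18, -0.095]
force: [-0.9, -0.8, -2.1]
opening: 0.0556
gripper_force: 35.0
```

Request:
arm_command(deltas=[[[0,0,-0.1,0,0,0],[0,0,-0.1,0,0,0],[0,0,-0.1,0,0,0],[0,0,0,0,0,0]]])

```text
t: 10.55
tool_pos: [0.4448, 0.3571, 0.118]
orientation: [2.173, 2.179, -0.095]
force: [0.1, -0.7, -0.2]
opening: 0.056
gripper_force: 35.0
```

Request:
arm_command(deltas=[[[0,0,-0.1,0,0,0],[0,0,0,0,0,0],[0,0,0,0,0,0]]])

```text
t: 10.8
tool_pos: [0.4449, 0.3571, 0.1176]
orientation: [2.173, 2.179, -0.094]
force: [-3.1, -2.7, 5.6]
opening: 0.0558
gripper_force: 35.0
```

```bash
python3 go.py Y=413.5 hd=90.1 40,0.5,5.5
python3 - <<'E'
from plan import *
th=np.radians(40)
for Z in np.arange(5.5,-3,-.5):
    x,z=tip(th,0,0,(64,55)); print(Z,[round(float(clr(th,X-x,Z-z)),2) for X in (-1.5,0.5,2.5)])
E
```

```text
t 10.8 f [-3.1 -2.7  5.6] M [-0.18  0.6   0.13] P [44.49 35.71 11.76]
[40.0, 0.5, 5.5] d [-0.03  0.    0.33] r [ 0.02  0.04 -0.06]
5.5 [3.63, 4.21, 3.04]
5.0 [3.71, 3.71, 3.04]
4.5 [3.21, 3.21, 3.04]
4.0 [2.71, 2.71, 2.71]
3.5 [2.21, 2.21, 2.21]
3.0 [1.71, 1.71, 1.71]
2.5 [1.21, 1.21, 1.21]
2.0 [0.71, 0.71, 0.71]
1.5 [0.21, 0.21, 0.21]
1.0 [-0.2, -0.29, -0.29]
0.5 [-0.53, -0.79, -0.79]
0.0 [-0.85, -1.29, -1.29]
-0.5 [-1.17, -1.79, -1.79]
-1.0 [-1.49, -2.13, -2.29]
-1.5 [-1.82, -2.31, -2.79]
-2.0 [-2.14, -2.57, -3.29]
-2.5 [-2.12, -2.83, -3.79]
```

Request:
arm_command(deltas=[[[0,0,0.22,0,0,0],[0,0,0.22,0,0,0],[0,0,0,0,0,0]]])

```text
t: 11.05
tool_pos: [0.4449, 0.3572, 0.1214]
orientation: [2.173, 2.179, -0.094]
force: [0.2, -0.1, -2.3]
opening: 0.056
gripper_force: 35.0
```

```bash
python3 go.py F=113.6 Y=413.5 hd=90.1 40,0.5,5.5 35,3.5,5 30,6.5,4 25,8,3.5 20,8,3 15,7.5,2.5
```

```text
t 11.05 f [ 0.2 -0.1 -2.3] M [0.02 0.04 0.  ] P [44.49 35.72 12.14]
[40.0, 0.5, 5.5] d [-0.03 -0.01  0.07] r [ 0.01  0.04 -0.06]
[35.0, 3.5, 5.0] d [-0.    0.3  -0.55] r [ 5.    0.01 -0.  ]
[30.0, 6.5, 4.0] d [-0.    0.34 -0.6 ] r [5.   0.01 0.  ]
[25.0, 8.0, 3.5] d [-0.    0.23 -0.54] r [ 5.    0.01 -0.  ]
[20.0, 8.0, 3.0] d [-0.    0.12 -0.53] r [ 5.    0.01 -0.  ]
[15.0, 7.5, 2.5] d [-0.    0.12 -0.52] r [ 5.    0.01 -0.  ]
```

Request:
arm_command(deltas=[[[0,0.05,-0.05,1,0,0],[0,0.06,-0.11,1,0,0],[0,0.06,-0.11,1,0,0],[0,0.06,-0.11,1,0,0],[0,0.06,-0.11,1,0,0],[0,0,0,0,0,0]]])

```text
t: 11.55
tool_pos: [0.4446, 0.3594, 0.1159]
orientation: [-2.219, -2.223, -0.001]
force: [-0.4, 0.6, -2.6]
opening: 0.0558
gripper_force: 35.0
```

Request:
arm_command(deltas=[[[0,0.07,-0.12,1,0,0],[0,0.07,-0.12,1,0,0],[0,0.07,-0.12,1,0,0],[0,0.07,-0.12,1,0,0],[0,0.06,-0.12,1,0,0],[0,0,0,0,0,0],[0,0,0,0,0,0]]])

```text
t: 12.13
tool_pos: [0.4447, 0.363, 0.1102]
orientation: [-2.175, -2.18, -0.095]
force: [-1.2, -0.3, -2.6]
opening: 0.056
gripper_force: 35.0
```

```bash
python3 go.py F=113.6 Y=413.5 hd=90.1  30,6.5,4 25,8,3.5 20,8,3 15,7.5,2.5
```

```text
t 12.1333 f [-1.2 -0.3 -2.6] M [-0.11 -0.02 -0.04] P [44.47 36.3  11.02]
[30.0, 6.5, 4.0] d [-0.02  0.05  0.04] r [ 0.03  0.04 -0.02]
[25.0, 8.0, 3.5] d [-0.    0.23 -0.54] r [ 5.    0.01 -0.  ]
[20.0, 8.0, 3.0] d [-0.    0.12 -0.53] r [ 5.    0.01 -0.  ]
[15.0, 7.5, 2.5] d [-0.    0.12 -0.52] r [ 5.    0.01 -0.  ]
```

Request:
arm_command(deltas=[[[0,0.05,-0.09,1,0,0],[0,0.05,-0.1,1,0,0],[0,0.05,-0.1,1,0,0],[0,0.05,-0.11,1,0,0],[0,0.05,-0.1,1,0,0],[0,0,0,0,0,0],[0,0,0,0,0,0]]])

```text
t: 12.72
tool_pos: [0.4448, 0.3654, 0.1051]
orientation: [-2.129, -2.133, -0.186]
force: [0.6, 0.3, -2.9]
opening: 0.0555
gripper_force: 35.0
```

Request:
arm_command(deltas=[[[0,0.1,0,0,0,0],[0,0,0,0,0,0],[0,0,0,0,0,0]]])

```text
t: 12.97
tool_pos: [0.4449, 0.3671, 0.1055]
orientation: [-2.128, -2.134, -0.187]
force: [0.5, 0.0, -1.8]
opening: 0.0557
gripper_force: 35.0
```

```bash
python3 go.py F=113.6 Y=413.5 hd=90.1 25,8,3.5 20,8,3 15,7.5,2.5
python3 - <<'E'
from plan import *
th=np.radians(25)
for X in np.arange(4,14,.5):
    x,z=tip(th,0,0,(64,55)); print(X,[round(float(clr(th,X-x,Z-z)),2) for Z in (2.5,3.5,4.5)])
E
```

```text
t 12.9667 f [ 0.5  0.  -1.8] M [-0.19  0.12  0.04] P [44.49 36.71 10.55]
[25.0, 8.0, 3.5] d [-0.03 -0.13 -0.03] r [ 0.03  0.08 -0.07]
[20.0, 8.0, 3.0] d [-0.    0.12 -0.53] r [ 5.    0.01 -0.  ]
[15.0, 7.5, 2.5] d [-0.    0.12 -0.52] r [ 5.    0.01 -0.  ]
4.0 [1.65, 2.56, 1.56]
4.5 [1.65, 2.56, 1.56]
5.0 [1.65, 2.56, 1.56]
5.5 [1.65, 2.56, 1.56]
6.0 [1.65, 2.56, 1.56]
6.5 [1.65, 2.56, 1.56]
7.0 [1.65, 2.56, 1.56]
7.5 [1.65, 2.56, 1.56]
8.0 [1.65, 2.56, 1.56]
8.5 [1.65, 2.56, 1.56]
9.0 [1.65, 2.32, 1.56]
9.5 [1.45, 1.87, 1.56]
10.0 [0.99, 1.42, 1.56]
10.5 [0.54, 0.96, 1.39]
11.0 [0.09, 0.51, 0.93]
11.5 [-0.37, 0.06, 0.48]
12.0 [-0.82, -0.4, 0.03]
12.5 [-1.27, -0.85, -0.43]
13.0 [-1.73, -1.3, -0.91]
13.5 [-1.82, -1.76, -1.41]
```

Request:
arm_command(deltas=[[[0,0.1,0,0,0,0],[0,0,0,0,0,0],[0,0,0,0,0,0]]])

```text
t: 13.22
tool_pos: [0.4448, 0.3673, 0.1054]
orientation: [-2.128, -2.135, -0.185]
force: [-0.5, -4.8, 1.2]
opening: 0.0563
gripper_force: 35.0
```

Request:
arm_command(deltas=[[[0,0.06,0,0,0,0],[0,0,0,0,0,0],[0,0,0,0,0,0]]])

```text
t: 13.47
tool_pos: [0.4449, 0.3674, 0.1055]
orientation: [-2.129, -2.135, -0.184]
force: [-0.8, -9.2, 2.6]
opening: 0.056
gripper_force: 35.0
```

Request:
arm_command(deltas=[[[0,0.06,0,0,0,0],[0,0,0,0,0,0],[0,0,0,0,0,0]]])

```text
t: 13.72
tool_pos: [0.4449, 0.3675, 0.1055]
orientation: [-2.129, -2.135, -0.183]
force: [-2.6, -11.8, 4.5]
opening: 0.056
gripper_force: 35.0
```

Request:
arm_command(deltas=[[[0,-0.12,0,0,0,0],[0,-0.16,0,0,0,0],[0,0,0,0,0,0],[0,0,0,0,0,0]]])

```text
t: 14.05
tool_pos: [0.4447, 0.3665, 0.1053]
orientation: [-2.128, -2.134, -0.187]
force: [-0.0, 0.2, -2.0]
opening: 0.0558
gripper_force: 35.0
```

```bash
python3 go.py F=113.6 Y=411.4 hd=90.1 25,8,3.5 20,8,3 15,7.5,2.5 10,7.5,2.2 5,7.2,2 0,8,2
```

```text
t 14.05 f [-0.   0.2 -2. ] M [-0.26  0.05 -0.03] P [44.47 36.65 10.53]
[25.0, 8.0, 3.5] d [-0.01 -0.28 -0.01] r [ 0.01  0.06 -0.05]
[20.0, 8.0, 3.0] d [-0.    0.12 -0.53] r [ 5.    0.01 -0.  ]
[15.0, 7.5, 2.5] d [-0.    0.12 -0.52] r [ 5.    0.01 -0.  ]
[10.0, 7.5, 2.2] d [-0.    0.21 -0.48] r [5.   0.01 0.  ]
[5.0, 7.2, 2.0] d [-0.    0.21 -0.45] r [5.   0.01 0.  ]
[0.0, 8.0, 2.0] d [-0.    0.36 -0.41] r [ 5.    0.01 -0.  ]
```

Request:
arm_command(deltas=[[[0,-0.1,0,0,0,0],[0,-0.1,-0.06,1,0,0],[0,0.02,-0.12,1,0,0],[0,0.02,-0.12,1,0,0],[0,0.02,-0.12,1,0,0],[0,0.02,-0.12,1,0,0],[0,0,0,0,0,0],[0,0,0,0,0,0]]])

```text
t: 14.72
tool_pos: [0.4447, 0.3646, 0.0997]
orientation: [-2.081, -2.084, -0.274]
force: [-0.1, 0.6, -1.8]
opening: 0.0557
gripper_force: 35.0
```

```bash
python3 go.py F=113.6 Y=411.4 hd=90.1 20,8,3 15,7.5,2.5 10,7.5,2.2 5,7.2,2 0,8,2
```

```text
t 14.7167 f [-0.1  0.6 -1.8] M [-0.31  0.09  0.  ] P [44.47 36.46  9.97]
[20.0, 8.0, 3.0] d [-0.01  0.04  0.03] r [0.03 0.04 0.01]
[15.0, 7.5, 2.5] d [-0.    0.12 -0.52] r [ 5.    0.01 -0.  ]
[10.0, 7.5, 2.2] d [-0.    0.21 -0.48] r [5.   0.01 0.  ]
[5.0, 7.2, 2.0] d [-0.    0.21 -0.45] r [5.   0.01 0.  ]
[0.0, 8.0, 2.0] d [-0.    0.36 -0.41] r [ 5.    0.01 -0.  ]
```

Request:
arm_command(deltas=[[[0,0.03,-0.1,1,0,0],[0,0.03,-0.1,1,0,0],[0,0.03,-0.1,1,0,0],[0,0.03,-0.1,1,0,0],[0,0.03,-0.1,1,0,0],[0,0,0,0,0,0],[0,0,0,0,0,0]]])

```text
t: 15.3
tool_pos: [0.4447, 0.3661, 0.0946]
orientation: [-2.03, -2.034, -0.358]
force: [-0.6, -0.9, -2.3]
opening: 0.056
gripper_force: 35.0
```

```bash
python3 go.py F=113.6 Y=411.4 hd=90.1 15,7.5,2.5 10,7.5,2.2 5,7.2,2 0,8,2
```

```text
t 15.3 f [-0.6 -0.9 -2.3] M [-0.39  0.11  0.04] P [44.47 36.61  9.46]
[15.0, 7.5, 2.5] d [-0.01 -0.01  0.01] r [0.03 0.05 0.01]
[10.0, 7.5, 2.2] d [-0.    0.21 -0.48] r [5.   0.01 0.  ]
[5.0, 7.2, 2.0] d [-0.    0.21 -0.45] r [5.   0.01 0.  ]
[0.0, 8.0, 2.0] d [-0.    0.36 -0.41] r [ 5.    0.01 -0.  ]
```

Request:
arm_command(deltas=[[[0,0.04,-0.095,1,0,0],[0,0.04,-0.095,1,0,0],[0,0.04,-0.095,1,0,0],[0,0.04,-0.095,1,0,0],[0,0.04,-0.095,1,0,0],[0,0,0,0,0,0],[0,0,0,0,0,0]]])

```text
t: 15.88
tool_pos: [0.4447, 0.3681, 0.0898]
orientation: [-1.979, -1.982, -0.439]
force: [0.1, -0.7, -2.4]
opening: 0.0557
gripper_force: 35.0
```

```bash
python3 go.py F=113.6 Y=411.4 hd=90.1 10,7.5,2.2 5,7.2,2 0,8,2
```

```text
t 15.8833 f [ 0.1 -0.7 -2.4] M [-0.45  0.08  0.04] P [44.47 36.81  8.98]
[10.0, 7.5, 2.2] d [-0.01  0.    0.01] r [0.03 0.06 0.02]
[5.0, 7.2, 2.0] d [-0.    0.21 -0.45] r [5.   0.01 0.  ]
[0.0, 8.0, 2.0] d [-0.    0.36 -0.41] r [ 5.    0.01 -0.  ]
```

Request:
arm_command(deltas=[[[0,0.04,-0.09,1,0,0],[0,0.04,-0.09,1,0,0],[0,0.04,-0.09,1,0,0],[0,0.04,-0.09,1,0,0],[0,0.04,-0.09,1,0,0],[0,0,0,0,0,0],[0,0,0,0,0,0]]])

```text
t: 16.47
tool_pos: [0.4446, 0.3701, 0.0852]
orientation: [-1.926, -1.929, -0.517]
force: [-0.3, -0.9, -1.9]
opening: 0.0556
gripper_force: 35.0
```

```bash
python3 go.py F=113.6 Y=411.4 hd=90.1 5,7.2,2 0,8,2
```

```text
t 16.4667 f [-0.3 -0.9 -1.9] M [-0.54  0.02  0.03] P [44.46 37.01  8.52]
[5.0, 7.2, 2.0] d [-0.01  0.01  0.01] r [0.03 0.06 0.03]
[0.0, 8.0, 2.0] d [-0.    0.36 -0.41] r [ 5.    0.01 -0.  ]
```

Request:
arm_command(deltas=[[[0,0.07,-0.08,1,0,0],[0,0.07,-0.08,1,0,0],[0,0.07,-0.08,1,0,0],[0,0,0,0,0,0]]])

```text
t: 16.8
tool_pos: [0.4443, 0.3724, 0.0825]
orientation: [-1.892, -1.896, -0.562]
force: [-0.2, 0.3, -2.4]
opening: 0.0556
gripper_force: 35.0
```

Request:
arm_command(deltas=[[[0,0.07,-0.08,1,0,0],[0,0.07,-0.08,1,0,0],[0,0,0,0,0,0],[0,0,0,0,0,0]]])

```text
t: 17.13
tool_pos: [0.4446, 0.3738, 0.0813]
orientation: [-1.871, -1.875, -0.591]
force: [0.1, 0.2, -3.0]
opening: 0.0561
gripper_force: 35.0
```

```bash
python3 go.py F=113.6 Y=411.4 hd=90.1 0,8,2 0,9,0
```

```text
t 17.1333 f [ 0.1  0.2 -3. ] M [-0.62  0.04 -0.01] P [44.46 37.38  8.13]
[0.0, 8.0, 2.0] d [-0.    0.01  0.  ] r [0.03 0.07 0.02]
[0.0, 9.0, 0.0] d [-0.   0.1 -0.2] r [0. 0. 0.]
```

Request:
arm_command(deltas=[[[0,0,-0.1,0,0,0],[0,0,-0.05,0,0,0],[0,0,0,0,0,0],[0,0,0,0,0,0]]])

```text
t: 17.47
tool_pos: [0.4447, 0.3742, 0.0802]
orientation: [-1.871, -1.876, -0.592]
force: [0.4, 0.4, -1.9]
opening: 0.0555
gripper_force: 35.0
```

Request:
arm_command(deltas=[[[0,0,-0.05,0,0,0],[0,0,0,0,0,0],[0,0,0,0,0,0]]])

```text
t: 17.72
tool_pos: [0.4447, 0.3741, 0.0797]
orientation: [-1.871, -1.876, -0.591]
force: [0.4, 0.1, -2.3]
opening: 0.0556
gripper_force: 35.0
```

Request:
arm_command(deltas=[[[0,0.05,0,0,0,0],[0,0,0,0,0,0],[0,0,0,0,0,0]]])

```text
t: 17.97
tool_pos: [0.4448, 0.3746, 0.0797]
orientation: [-1.871, -1.876, -0.592]
force: [-0.2, 0.2, -2.8]
opening: 0.0554
gripper_force: 35.0
```

Request:
arm_command(deltas=[[[0,0.05,0,0,0,0],[0,0,0,0,0,0],[0,0,0,0,0,0]]])

```text
t: 18.22
tool_pos: [0.4448, 0.3747, 0.0796]
orientation: [-1.871, -1.876, -0.591]
force: [-1.7, -4.4, -0.3]
opening: 0.0554
gripper_force: 35.0
```

Request:
arm_command(deltas=[[[0,0,-0.05,0,0,0],[0,0,0,0,0,0],[0,0,0,0,0,0]]])

```text
t: 18.47
tool_pos: [0.4449, 0.3747, 0.0793]
orientation: [-1.871, -1.876, -0.591]
force: [-0.7, -6.9, 1.3]
opening: 0.0557
gripper_force: 35.0
```

Request:
arm_command(deltas=[[[0,0,-0.05,0,0,0],[0,0,0,0,0,0],[0,0,0,0,0,0]]])

```text
t: 18.72
tool_pos: [0.4449, 0.3747, 0.0792]
orientation: [-1.871, -1.876, -0.592]
force: [-4.0, -8.9, 5.3]
opening: 0.0558
gripper_force: 35.0
```

Request:
arm_command(deltas=[[[0,-0.06,0,0,0,0],[0,0,0,0,0,0],[0,0,0,0,0,0]]])

```text
t: 18.97
tool_pos: [0.4451, 0.3746, 0.0792]
orientation: [-1.871, -1.876, -0.593]
force: [-1.6, -3.1, 3.7]
opening: 0.0559
gripper_force: 35.0
```

Request:
arm_command(deltas=[[[0,0,-0.04,0,0,0],[0,0,0,0,0,0],[0,0,0,0,0,0]]])

```text
t: 19.22
tool_pos: [0.4451, 0.3747, 0.0792]
orientation: [-1.87, -1.876, -0.593]
force: [-3.6, -6.4, 7.0]
opening: 0.0561
gripper_force: 35.0
```

Request:
arm_command(deltas=[[[0,-0.03,-0.02,0,0,0],[0,0,0,0,0,0],[0,0,0,0,0,0],[0,0,0,0,0,0]]])

```text
t: 19.55
tool_pos: [0.4451, 0.3746, 0.0792]
orientation: [-1.87, -1.876, -0.593]
force: [-3.9, -3.6, 7.5]
opening: 0.056
gripper_force: 35.0
```

Request:
arm_command(deltas=[[[0,0,0,0,0,0],[0,0,0,0,0,0],[0,0,0,0,0,0],[0,0,0,0,0,0],[0,0,0,0,0,0],[0,0,0,0,0,0],[0,0,0,0,0,0],[0,0,0,0,0,0],[0,0,0,0,0,0],[0,0,0,0,0,0],[0,0,0,0,0,0],[0,0,0,0,0,0]]])

```text
t: 20.55
tool_pos: [0.4451, 0.3746, 0.0792]
orientation: [-1.87, -1.876, -0.593]
force: [-3.2, -2.5, 6.7]
opening: 0.0558
gripper_force: 35.0
```

```bash
python3 go.py F=113.6 Y=411.4 hd=90.1 0,9,0
```

```text
t 20.55 f [-3.2 -2.5  6.7] M [0.11 0.68 0.5 ] P [44.51 37.46  7.92]
[0.0, 9.0, 0.0] d [-0.06  0.03  0.01] r [-0.04  0.16 -0.03]
```

Request:
arm_command(deltas=[[[0,0,-0.03,0,0,0],[0,0,0,0,0,0],[0,0,0,0,0,0],[0,0,0,0,0,0],[0,0,0,0,0,0],[0,0,0,0,0,0],[0,0,0,0,0,0],[0,0,0,0,0,0],[0,0,0,0,0,0],[0,0,0,0,0,0],[0,0,0,0,0,0],[0,0,0,0,0,0]]])

```text
t: 21.55
tool_pos: [0.4451, 0.3746, 0.0792]
orientation: [-1.869, -1.876, -0.593]
force: [-4.8, -6.9, 9.4]
opening: 0.0561
gripper_force: 35.0
```

Request:
arm_command(deltas=[[[0,-0.02,0.06,0,0,0],[0,-0.02,0.05,0,0,0],[0,0,0,0,0,0],[0,0,0,0,0,0]]])

```text
t: 21.88
tool_pos: [0.445, 0.374, 0.0792]
orientation: [-1.871, -1.875, -0.593]
force: [0.4, 0.9, 2.4]
opening: 0.0558
gripper_force: 35.0
```

Request:
arm_command(deltas=[[[0,0,0,0,0,0],[0,0,0,0,0,0],[0,0,0,0,0,0],[0,0,0,0,0,0],[0,0,0,0,0,0],[0,0,0,0,0,0],[0,0,0,0,0,0],[0,0,0,0,0,0],[0,0,0,0,0,0],[0,0,0,0,0,0]]], gripper=1)

```text
t: 22.72
tool_pos: [0.4448, 0.3738, 0.0789]
orientation: [-1.871, -1.876, -0.592]
force: [0.5, -1.0, 0.2]
opening: 0.0927
gripper_force: 0.0
```

Run:
```python
from h import *
c=cam('wrist');w=eyes.read_camera('wrist');cv2.imwrite('pics/w5.png',w);cv2.imwrite('pics/v5.png',cv2.resize(w,(480,360)))
```

```text
(no output)
```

View pics/v5.png

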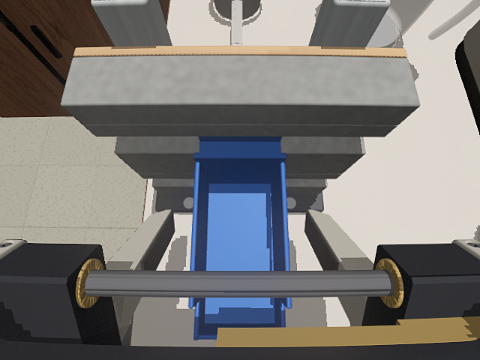

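The bin hangs in the upper groove at (240,220), flat against the face, with the open fingers clear on both sides. I'll back out along the tool axis.

Request:
arm_command(deltas=[[[0,-0.35,0.5,0,0,0],[0,-0.7,1,0,0,0],[0,-0.7,1,0,0,0],[0,-0.7,1,0,0,0],[0,-0.7,1,0,0,0],[0,-0.7,1,0,0,0],[0,-0.7,1,0,0,0],[0,-0.7,1,0,0,0],[0,-0.7,1,0,0,0],[0,-0.7,1,0,0,0],[0,-0.7,1,0,0,0],[0,0,0,0,0,0]]])

```text
t: 23.77
tool_pos: [0.4462, 0.2995, 0.1865]
orientation: [-1.872, -1.877, -0.596]
force: [1.0, -0.7, 0.9]
opening: 0.0929
gripper_force: 0.0
```

Request:
arm_command(deltas=[[[0,-0.7,1,0,0,0],[0,-0.7,1,0,0,0],[0,-0.7,1,0,0,0],[0,-0.7,1,0,0,0],[0,0,0,0,0,0],[0,0,0,0,0,0],[0,0,0,0,0,0],[0,0,0,0,0,0],[0,0,0,0,0,0]]])

```text
t: 24.52
tool_pos: [0.4442, 0.2726, 0.223]
orientation: [-1.87, -1.875, -0.59]
force: [-0.7, 0.1, 0.3]
opening: 0.0933
gripper_force: 0.0
```

Run:
```python
from h import *
c=cam('wrist');w=eyes.read_camera('wrist');cv2.imwrite('pics/w6.png',w);cv2.imwrite('pics/v6.png',w[60:400,150:500])
m=cv2.inRange(cv2.cvtColor(w,cv2.COLOR_BGR2HSV),(100,120,30),(130,255,255));cs=max(cv2.findContours(m,0,2)[0],key=cv2.contourArea);print(cv2.boundingRect(cs))
for p in ((-28,-54,32),(28,-54,32),(-28,51,60),(28,51,60)): # expected rim corners if level and flat
    print(p,proj(c,[.4447+p[0]/1e3,.4114-.055+p[1]/1e3,.1136-.055+p[2]/1e3]).round(1))
```

```text
(290, 155, 61, 117)
(-28, -54, 32) [288.8 285.2]
(28, -54, 32) [349.4 285.5]
(-28, 51, 60) [289.9 169.1]
(28, 51, 60) [349.4 169.4]
```

View pics/v6.png

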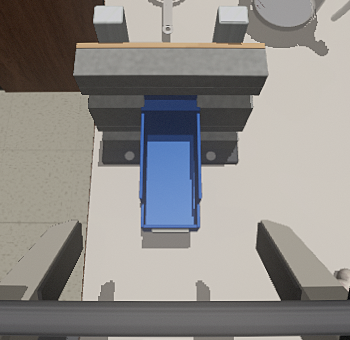

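The wrist view shows the bin hanging square in the upper groove, with its back plate where expected (row 170). The tool is clear and the bystanders look undisturbed. Handing in.

```bash
python3 -c "
from h import *
print(ticket.close_job())"
```

```text
the job is handed in; nothing more can be done
None
```

The bin is hanging by its hook in the upper groove, pressed home with about 12 N for a second and let go, and the job is handed in; no verdict came back.

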